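# Fit the charged battery in the label printer

## Robot

A 7-joint arm with a two-finger parallel gripper is mounted at the origin on the work surface. World frame = base frame: x ahead of the robot, y to its left, z up, the work surface at z = 0. Lengths are in m, angles in rad, forces in N, time in s.
With the tool pointing down it reaches from about 0.4 to 0.85 m from the base axis. Payload 10.4 kg.
Tool frame: the origin (TCP) lies at the very end of the fingers, on their centre line; the grasp point (between the pads) lies 19 mm behind it; x points along the fingers, z is the direction in which the jaws open and shut, and the axes are right-handed (so a half turn about x gives the same grasp; the last joint's range is limited). The gripper opens to 85 mm and grips with 20 to 120 N. Pads are 22 mm wide; open, the fingers measure 114 mm over their backs; the gripper's body (76 mm by 85 mm) begins 54 mm behind the grasp point. The pads swing forward as they close: fully open they stand 13 mm farther back than shut.
Start: joints at [1.095, 0.332, -0.065, 1.46, 0.022, 1.35, -0.088], TCP at [0.273, -0.562, 0.231] pointing down, gripper open.
Joint ranges: [-2.6, 2.6], [-0.5, 2.12], [-1.47, 1.34], [0.16, 2.42], [-1.27, 4.41], [0.06, 2.06], [-2.6, 2.6]. Speed limits (rad/s): [2.22, 2.22, 2.79, 2.79, 3.14, 3.14, 3.14].

## Interface

Orientations are given as a unit quaternion [x, y, z, w].
In Python, from workcell import telemetry, viewer, manip, spot_in, mark_of gives the robot as it stands. The module is installed in compiled form; this text tells all that it offers.
- The arm moves only by the shell command python3 -m crank 'ROWS' [FORCE]. ROWS is JSON, a list of rows, each a list of 3 entries, a list of its own where there are three numbers: the closure, from 0 (fully open) to 1 (shut), then the shift along the world's x, y, z in cm, then the turn, a rotation vector about the world's x, y, z in rad. A call has 1 to 12 rows; each row shifts and turns the commanded pose from where the row before left it; what a row does not reach is not made up. A row lasts 1/12 s, in which the tool goes at most 41.7 mm and 7.16 degrees, less where a joint would pass 70% of its speed; a pose out of reach is approached as far as the arm can. A call with a gripper value outside its range is refused whole. The fingers move at their own pace and stop on an object; FORCE is the grip in N (left out, the last holds). Time passes only in rows, so rows that do not move let the fingers close. It gives the time, the measured TCP pose, the force and the opening at its end, in the units of the state.
- telemetry.get_obs(): the state, without advancing time (a new reading comes with each control period).
- viewer.camera(name): name is "scene" or "top" or "wrist"; returns a dict with "frame" (480x640x3 uint8, red, green, blue), "intrinsics" (3x3 intrinsics, pixels), "cam_to_world" (4x4, takes a point from camera to world coordinates). Camera axes: x right, y up, looking along -z (the intrinsics and any distortion apply to the point x, -y, -z); pixel columns grow to the right and rows downward; lengths in m; the calibration is good to about 2 mm. A picture is of the moment at which its call begins. There is no depth.
- manip.hand_in(): hands the job in, once; it reports no verdict.
Trained networks look in a picture, given as the dict that the camera call returned (one of the last four; its "shot" number tells which), for a name from the list of things; names that differ only in an ending like _2 or _b are one class to them, and where a whole thing is asked for, a point or a joint stands for the part that bears it (a point fixed in the world has none). Each returns a list of dicts, best first, with "conf" (0 to 1); they miss things now and then, are a little off and sometimes report something else, mostly with a low value. They report only what shows in the picture. A call takes as long as a camera call.
- spot_in(thing, picture): "location" ([x, y, z] in m, in the coordinates of the camera as it stood for that picture, good to about 4 mm: the middle of the surface that is visible of it).
- mark_of(thing, picture): "location" ([x, y, z] in m, in the coordinates of the camera as it stood for that picture, good to about 4 mm: a listed point, or the origin of a listed thing).
The state is a dict: "clock": time; "joint_pos": joint angles; "joint_velocities": joint speeds; "tau": joint torques, N m; "position": TCP position; "ee_rot": TCP orientation; "ft_force": force on the tool from outside, world axes, zero at the start; "torque": the same for the moment, N m; "grip_width": opening from 0.0 (shut) to 1.0 (fully open).
Only numpy, scipy, OpenCV 4.12 (cv2) and the standard library are available. Lean on these libraries where they do the work, as an engineer would, in place of code of your own. Each camera call takes 0.05 s, during which the arm holds its last target. There are 200 camera calls.

## Task

Take the charged battery pack (four green gauge lights) out of the charging dock and fit it in the empty battery bay of the label printer that lies belly up: turn it so that the arrow on the pack points the same way as the arrow on the printer, set it in the bay, and press it fully home until both latches have snapped over it and it is flush with the printer's belly. Leave the low battery (one red light) in the dock and do not disturb the other things on the counter.

Things in the scene. Friction and masses are not known exactly. Their poses are not given: they have to be found in the camera images.
- pack: Charged battery pack: dark grey block 100 mm long (its x), 60 wide (y), 30 tall, 0.2 to 0.3 kg, lying flat in one well of the dock. Origin: centre of its underside, z up. On top: yellow band across the contact end (+x), white arrow pointing to +x, black strip with four green lights near the -x end. Flat sides: grasp it across the 60 mm width, mid-length.
- pack_contacts (a point): On the pack: its contact end, 50 mm from the origin along +x, at the height of the underside. The underside of this end is cut away over 18 mm, 8 mm high, to pass over a contact block. In the middle of both ends of the pack is a notch 24 mm wide and 5 mm deep with a lug in it for the printer's latches.
- low_pack: A second pack of the same size and shape with a single red gauge light, in the other well of the dock. Leave it there.
- dock: Black two-well charging dock, 136 (x) by 256 mm (y), fixed. Origin: centre of its underside, on the counter. Wells centred at y = +63 and -63 mm, floors 12 mm above the counter, walls only 8 mm high around them; each pack's top is 42 mm above the counter, its upper 22 mm stand free, 66 mm lie free between the packs. Contact ends point to the dock's +x. Packs lift straight out.
- printer: Mobile label printer, black, grey corner bumpers, 178 (x) by 156 mm (y), lying belly up in a rubber nest 206 by 184 mm; fixed, does not shift when pressed. Origin: on the counter under its centre, z up. The belly is flat, 86 mm above the counter, with the open battery bay in its middle. A white arrow on the belly beyond the bay's +x end points to +x.
- bay (a point): Centre of the bay's floor, 56 mm above the counter, axes as the printer's; a pack that is home has its origin here. The bay is 104 (x) by 64 mm (y), 30 mm deep: a pack has 2 mm play on every side and is flush with the belly when home. Fingers holding the pack by its sides meet the belly before it is home: let go, then press on its top with the closed fingertips.
- bay_contacts (a point): Contact (+x) end of the bay, at floor height, 50 mm from bay along +x; pack_contacts belongs here. A white block 7 mm high with brass strips stands on the floor there, so a pack put in the wrong way round stays proud.
- latch_a (a joint): Orange sprung latch leaf in the middle of the bay's -x end, sloping into the bay. 0 = sprung in; up to 0.006 m = pushed back into the end wall. A pack let down into the bay rests level on both leaves about 12 mm proud; some 10 to 15 N down on its top, about its middle, drives it past them until they snap in over its lugs (reading back near 0).
- latch_b (a joint): The same orange latch leaf at the bay's +x (contact) end; 0 = sprung in, up to 0.006 m = pushed back.
- roll: Bystander: roll of white and teal labels standing on the counter, 104 mm across, 75 mm tall. Origin at the centre of its underside.
- screwdriver: Bystander: red-handled screwdriver lying on the counter, 170 mm long along its x. Origin under its middle.
- phone: Bystander: telephone lying flat, 150 by 73 by 9 mm. Origin at the centre of its underside.
- carton: Bystander: open cardboard carton, 170 by 110 by 75 mm, full of small boxes that stand 10 mm above its rim. Origin at the centre of its underside.

How it is judged:
On the way, in this order (a step that is already met when the one before it is completed fails the run):
1. the charged pack is lifted clear of the dock (z of pack in the frame of dock above 0.05 m), for 0.1 s.
2. the pack stands in the mouth of the bay, arrow the same way as the printer's (horizontal distance between pack_contacts and bay_contacts below 0.006 m and horizontal distance between pack and bay below 0.006 m and z of pack in the frame of bay below 0.024 m), for 0.1 s.
At the end, for the whole second after the job is handed in: The charged pack is home in the bay, arrows agreeing: level within 0.03 rad, its underside within 2 mm of the bay floor, centred within 4 mm, its contact end within 5 mm of the bay's, at rest; the low pack still lies in its dock well, moved less than 20 mm (z of pack in the frame of bay between -0.003 and 0.002 m and horizontal distance between pack and bay below 0.004 m and horizontal distance between pack_contacts and bay_contacts below 0.005 m and angle between pack's own z axis and vertical below 0.03 rad and linear speed of pack below 0.02 m/s and z of low_pack in the frame of dock below 0.016 m and distance of low_pack from where it was at the start of the episode below 0.02 m); the robot touches nothing.
It fails at once if the low pack is shifted or lifted by more than 20 mm (distance of low_pack from where it was at the start of the episode above 0.02 m).
It fails at once if another thing on the counter is shifted by more than 30 mm (distance of any of roll, screwdriver, phone, carton from where it was at the start of the episode above 0.03 m).
It also fails if it takes over 48 s, if anything falls off the work surface, if the arm or the gripper's body presses on something with over 40 N, if the wrist force passes 120 N, or if a joint passes its speed limit or range.

## Working session

There is one attempt and no reset: what is moved stays moved. The work goes in short steps, Python scripts to look and compute and a shell command to move; the robot and the scene stay as the last step left them, time stands still between calls to the robot, and variables do not carry over. Pictures are saved under pics/ and viewed, about 8 in all and at most 12, crops included, and the job is handed in when it is done.

```bash
mkdir -p pics; cat > h.py <<'E'
import numpy as np, cv2
from workcell import telemetry, viewer, manip, spot_in, mark_of
def w(p,l): return (p['cam_to_world']@np.r_[l,1])[:3]
def pix(p,P):
    c=np.linalg.inv(p['cam_to_world'])@np.r_[P,1]; q=p['intrinsics']@np.array([c[0],-c[1],-c[2]]); return q[:2]/q[2]
def ray(p,uv,z):
    d=np.linalg.inv(p['intrinsics'])@np.r_[uv,1]; d=p['cam_to_world'][:3,:3]@(d*[1,-1,-1]); o=p['cam_to_world'][:3,3]
    return o+d*(z-o[2])/d[2]
def save(p,n): cv2.imwrite('pics/'+n,p['frame'][:,:,::-1])
E
python3 - <<'E'
from h import *
np.set_printoptions(precision=4,suppress=True)
o=telemetry.get_obs(); print(o['clock'],o['position'],o['ee_rot'],o['ft_force'],o['grip_width'])
for c in ['top','scene']:
    p=viewer.camera(c); save(p,c+'0.png'); print(c,p['cam_to_world'][:3,3])
    for t in ['pack','pack_contacts','low_pack','dock','printer','bay','bay_contacts','carton','roll','phone','screwdriver']:
        for r in mark_of(t,p)[:2]: print(t,r['conf'],w(p,r['location']),pix(p,w(p,r['location'])))
E
```

```text
0.0 [ 0.2733 -0.5617  0.2305] [ 0.3752  0.5999 -0.3748  0.599 ] [-0.1281 -0.2273 -0.144 ] 1.0004371456664785
top [ 0.3001 -0.0357  1.6208]
pack 0.65 [ 0.5464 -0.1265  0.0101] [346.7734 262.7544]
pack 0.49 [0.5943 0.1783 0.0569] [230.8593 239.5169]
pack_contacts 0.71 [ 0.5912 -0.1204  0.013 ] [344.6996 245.9375]
low_pack 0.62 [ 0.5711 -0.2529  0.0129] [394.427  254.4024]
dock 0.88 [ 0.561  -0.1902  0.001 ] [370.4066 258.3538]
dock 0.18 [0.6364 0.198  0.0495] [224.4415 224.1625]
printer 0.77 [0.5948 0.1771 0.0012] [233.9752 243.2256]
bay 0.76 [0.5906 0.1795 0.0555] [230.3943 240.9771]
bay_contacts 0.8 [0.6383 0.1971 0.0549] [224.522  223.0011]
carton 0.8 [ 0.6089 -0.5168  0.0014] [491.9889 243.1909]
roll 0.56 [ 0.768  -0.0273  0.0003] [311.1759 182.6958]
roll 0.54 [ 0.4205  0.399  -0.0005] [147.3992 306.4197]
phone 0.83 [0.6299 0.4521 0.0057] [132.5606 228.0683]
screwdriver 0.61 [ 0.4208  0.4    -0.0046] [147.4299 306.4445]
scene [0.9836 0.4923 1.1928]
pack 0.66 [ 0.5454 -0.1287  0.0104] [306.4041 215.1721]
pack 0.53 [ 0.4167  0.4019 -0.0002] [457.885  317.7929]
pack_contacts 0.57 [ 0.5895 -0.1183  0.0106] [297.2659 224.7466]
low_pack 0.92 [ 0.5672 -0.2552  0.0084] [277.5259 193.4365]
low_pack 0.57 [0.6361 0.1971 0.0555] [352.3528 302.333 ]
dock 0.91 [ 0.562  -0.1905 -0.0011] [290.7787 207.1781]
printer 0.88 [0.597  0.1745 0.004 ] [356.4517 295.235 ]
bay 0.72 [0.5887 0.1729 0.0568] [359.7122 285.822 ]
bay 0.15 [ 0.5438 -0.1281  0.0098] [306.9146 215.1557]
bay_contacts 0.89 [0.6359 0.1941 0.0587] [351.7775 301.0578]
carton 0.59 [ 0.6031 -0.5146  0.0005] [225.8517 152.3254]
roll 0.59 [ 0.7641 -0.0282  0.003 ] [268.4675 277.9426]
phone 0.82 [0.6304 0.4544 0.0009] [416.5469 381.0761]
screwdriver 0.77 [ 0.4154  0.4006 -0.    ] [457.8766 317.1459]
```

View pics/top0.png

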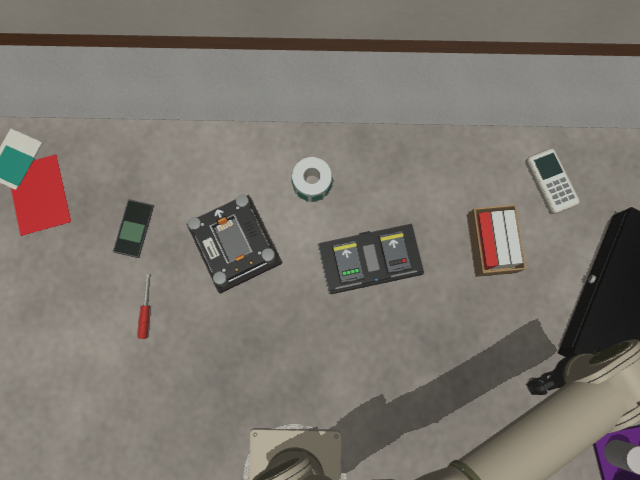

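View pics/scene0.png

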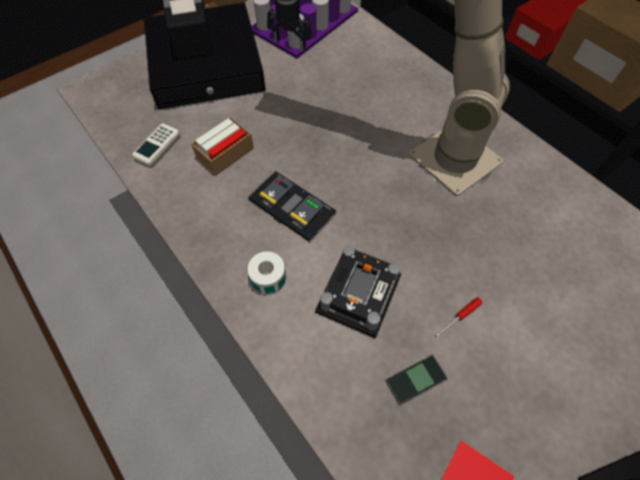

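The top view shows the charged pack at (347,262), the low pack at (395,252) and the printer at (234,243). Both arrows point roughly +x, and the network positions agree with the pictures. The dock yaw is about 0.18 and the printer yaw about 0.39. Next I'll move over the pack for a closer look.

```bash
python3 - <<'E'
from h import *
from scipy.spatial.transform import Rotation as R
o=telemetry.get_obs(); M=R.from_quat(o['ee_rot']).as_matrix(); print(M.round(3)); print('jaw yaw',np.degrees(np.arctan2(M[1,2],M[0,2])))
p=viewer.camera('wrist'); print((np.linalg.inv(M)@(p['cam_to_world'][:3,3]-o['position'])).round(3), (M.T@p['cam_to_world'][:3,:3]).round(2))
E
```

```text
[[ 0.     0.899  0.438]
 [-0.     0.438 -0.899]
 [-1.     0.     0.   ]]
jaw yaw -64.05078140561538
[-0.142  0.076  0.   ] [[ 0.    0.29 -0.96]
 [ 0.    0.96  0.29]
 [ 1.   -0.    0.  ]]
```

```bash
python3 -m crank '[[0,[2.0,3.2,0],[0,0,-0.0227]],[0,[2.0,3.2,0],[0,0,-0.0227]],[0,[2.0,3.2,0],[0,0,-0.0227]],[0,[2.0,3.2,0],[0,0,-0.0227]],[0,[2.0,3.2,0],[0,0,-0.0227]],[0,[2.0,3.2,0],[0,0,-0.0227]],[0,[2.0,3.2,0],[0,0,-0.0227]],[0,[2.0,3.2,0],[0,0,-0.0227]],[0,[2.0,3.2,0],[0,0,-0.0227]],[0,[2.0,3.2,0],[0,0,-0.0227]],[0,[2.0,3.2,0],[0,0,-0.0227]],[0,[2.0,3.2,0],[0,0,-0.0227]]]' 40
python3 -m crank '[[0,[1.5,2.5,0],[0,0,0]],[0,[1.5,2.5,0],[0,0,0]],[0,[0,0,0],[0,0,0]],[0,[0,0,0],[0,0,0]]]'
cat > look.py <<'E'
from h import *
import sys
from scipy.spatial.transform import Rotation as R
np.set_printoptions(precision=4,suppress=True)
o=telemetry.get_obs(); M=R.from_quat(o['ee_rot']).as_matrix(); print(o['clock'],o['position'],'jaw',np.arctan2(M[1,2],M[0,2]),'xaxis',M[:,0],o['ft_force'],o['grip_width'])
p=viewer.camera('wrist'); save(p,sys.argv[1])
for t in sys.argv[2:]:
    for r in mark_of(t,p)[:2]: print(t,r['conf'],w(p,r['location']),pix(p,w(p,r['location'])))
E
python3 look.py w1.png pack pack_contacts low_pack dock
```

```text
clock: 2.25
position: [0.5141, -0.1764, 0.2317]
ee_rot: [0.453, 0.542, -0.453, 0.543]
ft_force: [0.9, -0.5, -0.8]
grip_width: 1.002
clock: 2.58
position: [0.5441, -0.1262, 0.2313]
ee_rot: [0.452, 0.544, -0.452, 0.544]
ft_force: [-0.0, -0.9, 0.2]
grip_width: 1.004
2.5833 [ 0.5441 -0.1262  0.2313] jaw -1.3868505756681824 xaxis [ 0.0001  0.0005 -1.    ] [-0.0331 -0.9413  0.1674] 1.0035400173619031
pack 0.6 [ 0.5465 -0.1277  0.0167] [321.2349 208.9849]
pack_contacts 0.61 [ 0.5953 -0.1194  0.0114] [322.2031 158.6304]
low_pack 0.83 [ 0.574  -0.2476  0.0141] [442.1052 203.6712]
dock 0.87 [ 0.561  -0.1858  0.0007] [377.862  202.5552]
dock 0.36 [ 0.5453 -0.1272  0.0143] [320.5346 209.6127]
```

View pics/w1.png

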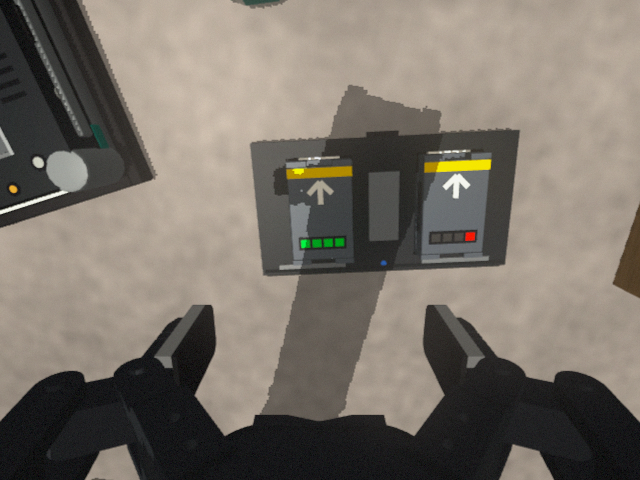

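The wrist view shows the charged pack with its four green lights: band at (320,172), lights at (322,243), arrow pointing up the image. I'll compute its yaw and centre from the edge pixels.

```bash
python3 - <<'E'
from h import *
np.set_printoptions(precision=4,suppress=True)
p=viewer.camera('wrist')
f=p['frame']; cv2.imwrite('pics/w1c.png',cv2.resize(f[120:290,240:530,::-1],None,fx=2.75,fy=2.75,interpolation=cv2.INTER_CUBIC))
a=[ray(p,u,.02) for u in [(250,143),(519,130),(503,264),(264,275)]]
print(a,np.mean(a,0)); d=a[0]-a[1]; print('y edge',np.arctan2(-d[0],d[1]),np.linalg.norm(d)); d=a[3]-a[2]; print('y edge',np.arctan2(-d[0],d[1]),np.linalg.norm(d))
E
```

```text
[array([ 0.5969, -0.0526,  0.02  ]), array([ 0.6539, -0.301 ,  0.02  ]), array([ 0.5222, -0.3301,  0.02  ]), array([ 0.465 , -0.0839,  0.02  ])] [ 0.5595 -0.1919  0.02  ]
y edge 0.22538471604252117 0.25479166691163935
y edge 0.22821725251303301 0.2528261765928412
```

View pics/w1c.png

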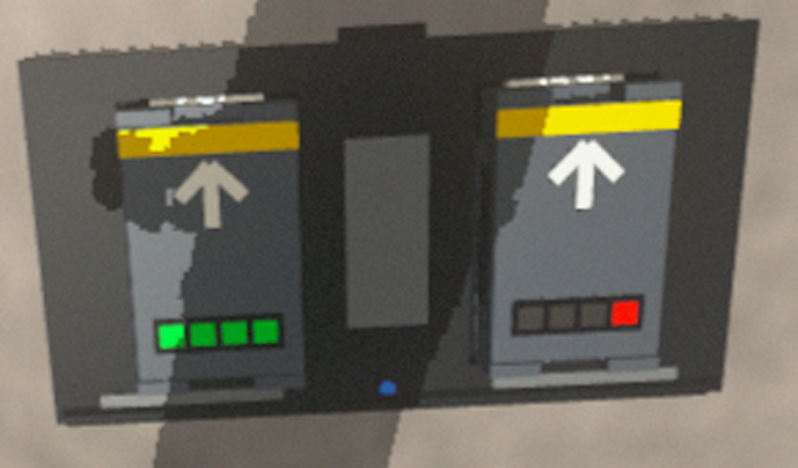

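```bash
python3 - <<'E'
from h import *
np.set_printoptions(precision=4,suppress=True)
p=viewer.camera('wrist')
for q in ([(117,108),(298,102),(303,388),(138,390)],[(497,90),(681,82),(659,370),(490,376)]):
    a=[ray(p,(240+u/2.75,120+v/2.75),.042) for u,v in q]
    print(np.array(a),np.mean(a,0)); 
    for i,j in((0,1),(3,2),(0,3),(1,2)): d=a[i]-a[j]; print(np.linalg.norm(d),np.arctan2(-d[0],d[1]) if (i,j) in((0,1),(3,2)) else np.arctan2(d[1],d[0]))
E
```

```text
[[ 0.5894 -0.0871  0.042 ]
 [ 0.6019 -0.1453  0.042 ]
 [ 0.5043 -0.1673  0.042 ]
 [ 0.493  -0.1092  0.042 ]] [ 0.5472 -0.1272  0.042 ]
0.059592236840870484 0.21150450504298704
0.05918353782009494 0.19199353065309854
0.09889668704797056 0.22548305520790204
0.10004630949450259 0.22112443532500126
[[ 0.6173 -0.2087  0.042 ]
 [ 0.6305 -0.2672  0.042 ]
 [ 0.5336 -0.2908  0.042 ]
 [ 0.5207 -0.2321  0.042 ]] [ 0.5755 -0.2497  0.042 ]
0.059993485238879485 0.2215361648067915
0.060120901931911885 0.21680274530353216
0.09940623315494992 0.2372797414233584
0.09969284453614843 0.23850598229573358
```

The pack measures 60 x 100 mm, with its centre at (0.547, -0.127) and yaw 0.224. That is consistent, so I'll go down and grip.

```bash
python3 -m crank '[[0,[0.3,-0.1,-3],[0,0,0.04]],[0,[0,0,-3.5],[0,0,0]],[0,[0,0,-3.5],[0,0,0]],[0,[0,0,-3.5],[0,0,0]],[0,[0,0,-3],[0,0,0]],[0,[0,0,-2],[0,0,0]],[0,[0,0,-1.4],[0,0,0]],[0,[0,0,-1],[0,0,0]],[0,[0,0,0],[0,0,0]]]' 40
python3 -m crank '[[0.5,[0,0,0],[0,0,0]],[0.5,[0,0,0],[0,0,0]],[0.5,[0,0,0],[0,0,0]],[0.5,[0,0,0],[0,0,0]],[0.5,[0,0,0],[0,0,0]],[0.5,[0,0,0],[0,0,0]]]' 40
```

```text
clock: 3.68
position: [0.5451, -0.1292, 0.0205]
ee_rot: [0.442, 0.553, -0.443, 0.551]
ft_force: [-0.1, 0.4, 0.4]
grip_width: 1.001
clock: 4.18
position: [0.5473, -0.1289, 0.0239]
ee_rot: [0.442, 0.551, -0.442, 0.553]
ft_force: [-2.6, 1.0, 7.0]
grip_width: 0.692
```

```bash
python3 -m crank '[[0.6,[0,0,0.5],[0,0,0]],[0.6,[0,0,1],[0,0,0]],[0.6,[0,0,2],[0,0,0]],[0.6,[0,0,3],[0,0,0]],[0.6,[0,0,4],[0,0,0]],[0.6,[0,0,4],[0,0,0]],[0.6,[0,0,4],[0,0,0]],[0.6,[0,0,0],[0,0,0]],[0.6,[0,0,0],[0,0,0]]]' 60
python3 -m crank '[[0.6,[-0.3,1.5,0],[0,0,0.0167]],[0.6,[-0.5,2.5,0],[0,0,0.0167]],[0.6,[-0.5,3,0],[0,0,0.0167]],[0.6,[-0.5,3,0],[0,0,0.0167]],[0.6,[-0.5,3,0],[0,0,0.0167]],[0.6,[-0.5,3,0],[0,0,0.0167]],[0.6,[-0.5,3,0],[0,0,0.0167]],[0.6,[-0.5,3,0],[0,0,0.0167]],[0.6,[-0.5,2.5,0],[0,0,0.0167]],[0.6,[-0.2,1.5,0],[0,0,0.0167]],[0.6,[0,0,0],[0,0,0]],[0.6,[0,0,0],[0,0,0]]]'
python3 look.py w2.png pack pack_contacts bay bay_contacts printer
```

```text
clock: 4.93
position: [0.5476, -0.1293, 0.2105]
ee_rot: [0.443, 0.55, -0.441, 0.554]
ft_force: [-0.4, -0.2, -5.0]
grip_width: 0.681
clock: 5.93
position: [0.5008, 0.1311, 0.2064]
ee_rot: [0.393, 0.588, -0.394, 0.587]
ft_force: [-0.3, -0.1, -3.2]
grip_width: 0.684
5.9333 [0.5008 0.1311 0.2064] jaw -1.1817483885025948 xaxis [-0.0016 -0.0007 -1.    ] [-0.2821 -0.103  -3.1642] 0.6840830189273235
pack 0.55 [0.5    0.1305 0.2003] [319.2846 308.1314]
pack_contacts 0.61 [0.5424 0.1479 0.1945] [319.2957 207.423 ]
bay 0.59 [0.5905 0.1768 0.0533] [308.2745  99.4216]
bay_contacts 0.68 [0.6374 0.1988 0.0578] [303.9511  21.195 ]
printer 0.97 [ 0.5919  0.1744 -0.0008] [313.0459 104.1481]
```

View pics/w2.png

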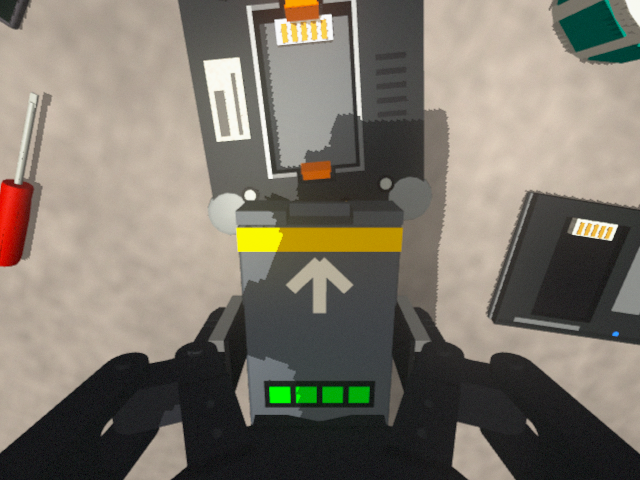

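The wrist view shows the pack held straight, with its band at (320,239). The bay is ahead, spanning roughly (250,5) to (360,175), with its contacts at (303,30) on the same side as the pack's band. I'll back off a little to see the whole bay and measure it.

```bash
python3 -m crank '[[0.6,[-1.5,-0.7,0],[0,0,0]],[0.6,[-1.5,-0.7,0],[0,0,0]],[0.6,[0,0,0],[0,0,0]],[0.6,[0,0,0],[0,0,0]],[0.6,[0,0,0],[0,0,0]]]'
python3 look.py w3.png pack pack_contacts bay bay_contacts
python3 -c "
import cv2;f=cv2.imread('pics/w3.png');cv2.imwrite('pics/w3c.png',cv2.resize(f[0:300,180:440],None,fx=2,fy=2,interpolation=cv2.INTER_CUBIC))"
```

```text
clock: 6.65
position: [0.472, 0.1168, 0.2076]
ee_rot: [0.395, 0.586, -0.394, 0.587]
ft_force: [-0.3, 0.6, -2.0]
grip_width: 0.684
6.65 [0.472  0.1168 0.2076] jaw -1.1841200259713172 xaxis [ 0.0009 -0.0001 -1.    ] [-0.2959  0.6269 -1.9669] 0.68429207487332
pack 0.56 [0.4727 0.1153 0.2011] [322.3311 305.7377]
pack_contacts 0.72 [0.5183 0.1328 0.1952] [324.808  197.8736]
pack_contacts 0.15 [0.4724 0.1168 0.2031] [319.0669 307.1821]
bay 0.82 [0.5904 0.1768 0.056 ] [304.201   53.3976]
```

View pics/w3c.png

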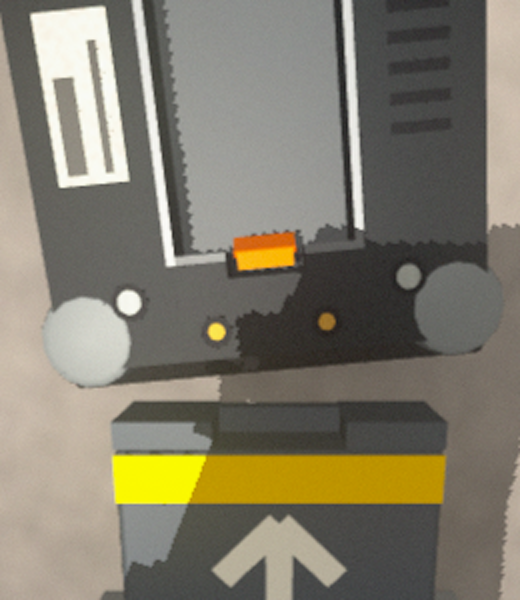

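Backing off pushed the bay out of frame. I'll go forward 3.5 cm instead and measure there.

```bash
python3 -m crank '[[0.6,[1.6,0.7,0.2],[0,0,0]],[0.6,[1.6,0.7,0.2],[0,0,0]],[0.6,[0.4,0.2,0],[0,0,0]],[0.6,[0,0,0],[0,0,0]],[0.6,[0,0,0],[0,0,0]],[0.6,[0,0,0],[0,0,0]]]'
python3 look.py w4.png pack pack_contacts bay bay_contacts latch_a latch_b
python3 - <<'E'
from h import *
p=viewer.camera('wrist'); np.savez('w4.npz',**{k:p[k] for k in('frame','intrinsics','cam_to_world')})
cv2.imwrite('pics/w4c.png',cv2.resize(p['frame'][0:240,190:440,::-1],None,fx=2.5,fy=2.5,interpolation=cv2.INTER_CUBIC))
E
```

```text
clock: 7.4
position: [0.5068, 0.1327, 0.211]
ee_rot: [0.394, 0.587, -0.395, 0.587]
ft_force: [-0.0, -0.1, -3.0]
grip_width: 0.684
7.4 [0.5068 0.1327 0.211 ] jaw -1.1833560772019147 xaxis [-0.0008 -0.0004 -1.    ] [-0.0399 -0.0921 -2.9676] 0.683749216498212
pack 0.75 [0.5072 0.133  0.2038] [318.6336 304.3845]
pack 0.65 [0.5928 0.174  0.0015] [312.9044 111.0502]
pack_contacts 0.79 [0.5517 0.1517 0.1994] [317.4522 198.8267]
bay 0.82 [0.5899 0.1757 0.0538] [308.3892 109.9942]
bay_contacts 0.82 [0.6375 0.1975 0.0586] [304.5606  33.3574]Traceback (most recent call last):
  File "look.py", line 8, in <module>
    for r in mark_of(t,p)[:2]: print(t,r['conf'],w(p,r['location']),pix(p,w(p,r['location'])))
             ~~~~~~~^^^^^
ValueError: it knows: bay, bay_contacts, carton, dock, low_pack, pack, pack_contacts, phone, printer, roll, screwdriver
```

View pics/w4c.png

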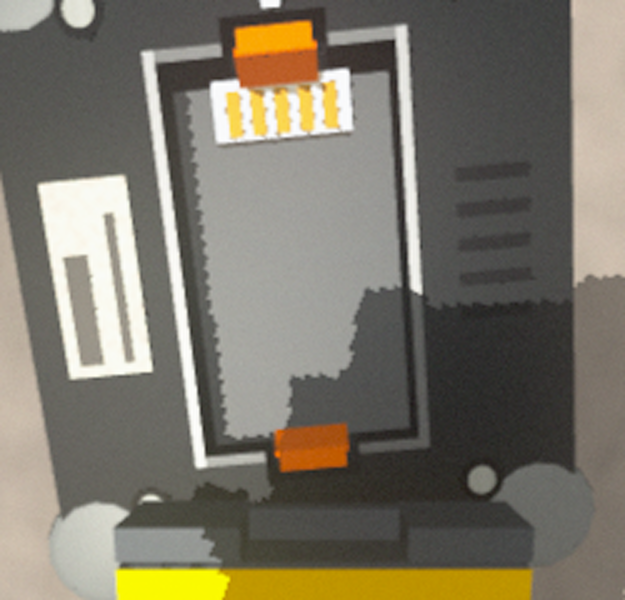

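```bash
python3 - <<'E'
from h import *
np.set_printoptions(precision=4,suppress=True)
p=np.load('w4.npz')
px=lambda u,v:(190+u/2.5,v/2.5)
for n,z,q in (('in',.086,[(155,65),(397,42),(418,437),(205,456)]),('out',.086,[(141,52),(408,26),(430,447),(197,468)])):
    a=[ray(p,px(*u),z) for u in q]
    print(n,np.mean(a,0)); 
    for i,j in((0,1),(3,2),(0,3),(1,2)): d=a[i]-a[j]; print(np.linalg.norm(d),np.arctan2(-d[0],d[1]) if (i,j) in((0,1),(3,2)) else np.arctan2(d[1],d[0]))
for z in (.225,.229,.233):
    a=[ray(p,px(*u),z) for u in [(115,530),(532,530),(116,570),(532,570)]]
    d=a[0]-a[1]; y=np.arctan2(-d[0],d[1]); m=(a[0]+a[1])/2; print('pack',z,m,np.linalg.norm(d),y,'centre',m[:2]-.05*np.array([np.cos(y),np.sin(y)]))
E
```

```text
in [0.5922 0.1758 0.086 ]
0.06402710804269689 0.4712276545582532
0.063518744002367 0.4760928709269266
0.10318118145991574 0.47763947955337244
0.10287014226347391 0.472709711489607
out [0.5922 0.1758 0.086 ]
0.07036244162856992 0.47290860998763656
0.06973630493773149 0.47732556539880705
0.10983287702219048 0.4812311614133242
0.1095214288454977 0.47553149938489725
pack 0.225 [0.5521 0.1508 0.225 ] 0.0611363619241613 0.38786764768210347 centre [0.5058 0.1319]
pack 0.229 [0.5529 0.1511 0.229 ] 0.05923284176876127 0.3878676476821032 centre [0.5066 0.1322]
pack 0.233 [0.5537 0.1515 0.233 ] 0.05732932161336131 0.3878676476821045 centre [0.5074 0.1326]
```

The bay rim measures 103 x 64 mm, with its centre at (0.5922, 0.1758) and yaw 0.474. The pack centre is at (0.5066, 0.1322) with yaw 0.388. I'll move over the bay and down to about 1 cm above the belly.

```bash
python3 -m crank '[[0.6,[2,1,0],[0,0,0.02]],[0.6,[2.5,1.3,0],[0,0,0.022]],[0.6,[2.5,1.26,0],[0,0,0.022]],[0.6,[1.57,0.8,0],[0,0,0.022]],[0.6,[0,0,-3],[0,0,0]],[0.6,[0,0,-3],[0,0,0]],[0.6,[0,0,-2],[0,0,0]],[0.6,[0,0,-1.5],[0,0,0]],[0.6,[0,0,0],[0,0,0]],[0.6,[0,0,0],[0,0,0]],[0.6,[0,0,0],[0,0,0]]]'
python3 look.py w5.png pack pack_contacts bay bay_contacts
python3 - <<'E'
from h import *
p=viewer.camera('wrist'); np.savez('w5.npz',**{k:p[k] for k in('frame','intrinsics','cam_to_world')})
s=viewer.camera('scene');f=s['frame'];u,v=pix(s,[.59,.176,.1]).astype(int); c=cv2.resize(f[v-50:v+50,u-60:u+60],(540,450),interpolation=cv2.INTER_CUBIC)
cv2.imwrite('pics/w5.png',cv2.resize(p['frame'][:,:,::-1],(800,600))); cv2.imwrite('pics/s5.png',c[:,:,::-1])
E
```

```text
clock: 8.62
position: [0.5938, 0.1769, 0.1177]
ee_rot: [0.369, 0.603, -0.368, 0.604]
ft_force: [0.0, 0.2, -1.7]
grip_width: 0.682
8.6167 [0.5938 0.1769 0.1177] jaw -1.0974617324221074 xaxis [ 0.0016  0.0005 -1.    ] [ 0.0194  0.1782 -1.7108] 0.6822151070499273
pack 0.88 [0.5926 0.1757 0.1116] [319.5016 309.3553]
pack_contacts 0.73 [0.6375 0.1989 0.1037] [319.0669 197.4155]
bay_contacts 0.75 [0.6354 0.1951 0.054 ] [323.4076 188.8913]
```

View pics/w5.png

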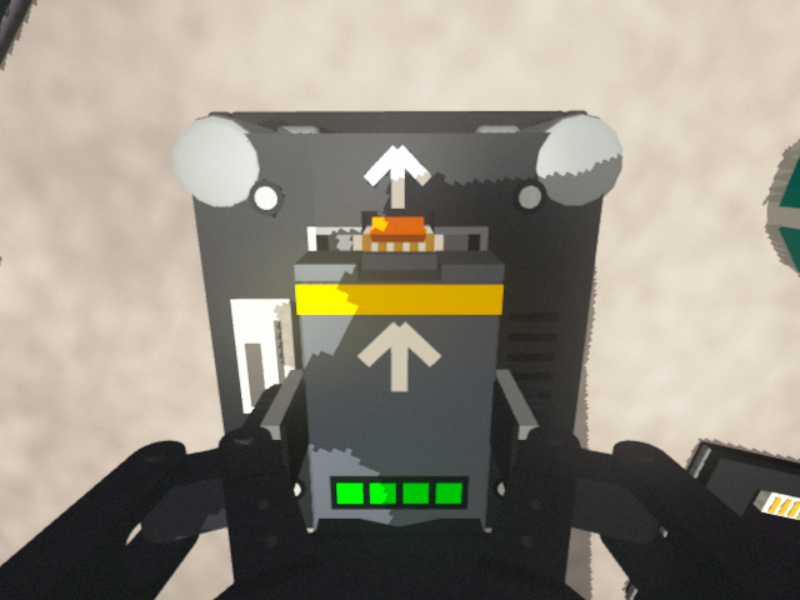

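The wrist view shows the pack square over the bay and both arrows pointing up. The bay's front rim is at row 228 and the pack's front edge at row 265. I'll compute the remaining offset.

```bash
python3 - <<'E'
from h import *
np.set_printoptions(precision=4,suppress=True)
p=np.load('w5.npz'); k=.8
a=[ray(p,(u*k,v*k),.086) for u,v in [(307,228),(488,228)]]; d=a[0]-a[1]; y=np.arctan2(-d[0],d[1]); e=np.array([np.cos(y),np.sin(y)])
m=(a[0]+a[1])/2; print('rim w',np.linalg.norm(d),y,'bay centre',m[:2]-.055*e)
for z in (.132,.136):
    a=[ray(p,(u*k,v*k),z) for u,v in [(295,265),(504,265)]]; d=a[0]-a[1]; y=np.arctan2(-d[0],d[1]); m=(a[0]+a[1])/2
    print('pack',z,np.linalg.norm(d),y,'centre',m[:2]-.05*e)
E
```

```text
rim w 0.0699011807552161 0.47396706254051385 bay centre [0.5919 0.1761]
pack 0.132 0.060764147093799376 0.4739510079629193 centre [0.5925 0.1756]
pack 0.136 0.05885660401971865 0.47395100796291817 centre [0.5933 0.176 ]
```

The pack sits about 1 mm too far in +x. I'll correct that and lower it into the bay mouth.

```bash
python3 -m crank '[[0.6,[-0.1,0.03,-0.5],[0,0,0]],[0.6,[0,0,-0.6],[0,0,0]],[0.6,[0,0,-0.6],[0,0,0]],[0.6,[0,0,-0.5],[0,0,0]],[0.6,[0,0,-0.4],[0,0,0]],[0.6,[0,0,-0.4],[0,0,0]],[0.6,[0,0,0],[0,0,0]],[0.6,[0,0,0],[0,0,0]],[0.6,[0,0,0],[0,0,0]]]'
```

```text
clock: 9.72
position: [0.5923, 0.177, 0.0866]
ee_rot: [0.369, 0.603, -0.369, 0.603]
ft_force: [-0.3, 0.1, -2.3]
grip_width: 0.684
```

There is no side force, so the pack is in the mouth. Release and rise.

```bash
python3 -m crank '[[0.6,[0,0,-0.2],[0,0,0]],[0.6,[0,0,-0.1],[0,0,0]],[0.6,[0,0,0],[0,0,0]],[0.2,[0,0,0],[0,0,0]],[0.1,[0,0,0],[0,0,0]],[0,[0,0,0],[0,0,0]],[0,[0,0,0],[0,0,0]],[0,[0,0,0],[0,0,0]],[0,[0,0,0],[0,0,0]]]'
python3 -m crank '[[0,[0,0,1],[0,0,0]],[0,[0,0,2],[0,0,0]],[0,[0,0,3],[0,0,0]],[0,[0,0,2],[0,0,0]],[1,[0,0,0],[0,0,0]],[1,[0,0,0],[0,0,0]],[1,[0,0,0],[0,0,0]],[1,[0,0,0],[0,0,0]],[1,[0,0,0],[0,0,0]],[1,[0,0,0],[0,0,0]]]'
python3 look.py w6.png pack pack_contacts
python3 -c "
import cv2;f=cv2.imread('pics/w6.png');cv2.imwrite('pics/w6v.png',cv2.resize(f,(800,600)))"
```

```text
clock: 10.47
position: [0.5922, 0.1769, 0.0835]
ee_rot: [0.369, 0.603, -0.369, 0.603]
ft_force: [0.7, 0.3, 0.7]
grip_width: 0.998
clock: 11.3
position: [0.5918, 0.1768, 0.1625]
ee_rot: [0.368, 0.604, -0.369, 0.603]
ft_force: [-1.6, 0.3, -0.7]
grip_width: 0.143
11.3 [0.5918 0.1768 0.1625] jaw -1.0972802436287912 xaxis [-0.0013 -0.0003 -1.    ] [-1.5585  0.3154 -0.6997] 0.14252460780320508
pack 0.72 [0.5925 0.1782 0.077 ] [317.2759 249.3588]
pack_contacts 0.97 [0.6338 0.1987 0.0643] [318.1661 177.6362]
```

View pics/w6v.png

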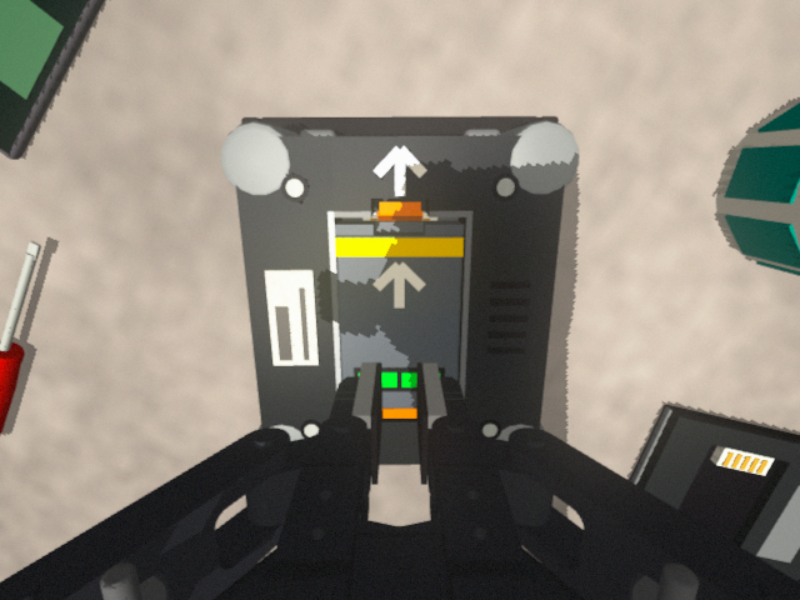

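The pack sits in the bay mouth, arrows agreeing, with the latches still to be passed. I'll press with closed fingertips at its middle.

```bash
python3 -m crank '[[1,[0,-0.05,-1.5],[0,0,0]],[1,[0,0,-2],[0,0,0]],[1,[0,0,-1.5],[0,0,0]],[1,[0,0,-0.8],[0,0,0]],[1,[0,0,-0.2],[0,0,0]],[1,[0,0,0],[0,0,0]],[1,[0,0,0],[0,0,0]]]'
python3 -m crank '[[1,[0,0,-0.2],[0,0,0]],[1,[0,0,-0.2],[0,0,0]],[1,[0,0,-0.2],[0,0,0]],[1,[0,0,-0.2],[0,0,0]],[1,[0,0,0],[0,0,0]]]'
```

```text
clock: 12.03
position: [0.5926, 0.1767, 0.1042]
ee_rot: [0.369, 0.603, -0.368, 0.604]
ft_force: [0.5, 0.5, 1.0]
grip_width: 0.006
clock: 12.45
position: [0.5924, 0.1764, 0.0955]
ee_rot: [0.369, 0.603, -0.369, 0.603]
ft_force: [0.4, 0.1, 2.2]
grip_width: -0.002
```

```bash
python3 -m crank '[[1,[0,0,-0.2],[0,0,0]],[1,[0,0,-0.2],[0,0,0]],[1,[0,0,-0.2],[0,0,0]],[1,[0,0,0],[0,0,0]],[1,[0,0,0],[0,0,0]]]'
python3 -m crank '[[1,[0,0,-0.2],[0,0,0]],[1,[0,0,-0.2],[0,0,0]],[1,[0,0,0],[0,0,0]]]'
```

```text
clock: 12.87
position: [0.5917, 0.1762, 0.0888]
ee_rot: [0.368, 0.604, -0.369, 0.603]
ft_force: [-0.1, -0.8, -0.0]
grip_width: 0.004
clock: 13.12
position: [0.5922, 0.1764, 0.0862]
ee_rot: [0.369, 0.603, -0.369, 0.603]
ft_force: [-4.8, -1.0, 10.4]
grip_width: -0.001
```

```bash
python3 -m crank '[[1,[0,0,-0.1],[0,0,0]],[1,[0,0,-0.1],[0,0,0]],[1,[0,0,0],[0,0,0]]]'
python3 -m crank '[[1,[0,0,-0.2],[0,0,0]],[1,[0,0,0],[0,0,0]]]'
```

```text
clock: 13.37
position: [0.5923, 0.1764, 0.0861]
ee_rot: [0.369, 0.603, -0.369, 0.604]
ft_force: [-12.1, -4.5, 26.3]
grip_width: -0.006
clock: 13.53
position: [0.5923, 0.1764, 0.0859]
ee_rot: [0.369, 0.603, -0.369, 0.604]
ft_force: [-20.1, -7.6, 44.1]
grip_width: -0.005
```

The tool stops hard at 0.086 with 44 N, which is the belly height. I'll rise and check.

```bash
python3 -m crank '[[1,[0,0,0.6],[0,0,0]],[1,[0,0,2],[0,0,0]],[1,[0,0,3.5],[0,0,0]],[1,[-1.7,-0.9,3],[0,0,0]],[1,[-2.5,-1.3,2],[0,0,0]],[1,[-2.5,-1.3,0],[0,0,0]],[1,[0,0,0],[0,0,0]],[1,[0,0,0],[0,0,0]]]'
python3 look.py w7.png pack pack_contacts bay low_pack
python3 - <<'E'
from h import *
np.set_printoptions(precision=4,suppress=True)
p=viewer.camera('wrist'); np.savez('w7.npz',**{k:p[k] for k in('frame','intrinsics','cam_to_world')})
u,v=pix(p,[.592,.176,.086]).astype(int); print(u,v)
y0=max(v-120,0);x0=u-130; print(x0,y0)
cv2.imwrite('pics/w7c.png',cv2.resize(p['frame'][y0:y0+240,x0:x0+260,::-1],None,fx=2.5,fy=2.5,interpolation=cv2.INTER_CUBIC))
t=viewer.camera('top')
for n in ('low_pack','pack'):
    for r in mark_of(n,t)[:2]: print(n,r['conf'],w(t,r['location']))
E
```

```text
clock: 14.2
position: [0.5247, 0.1405, 0.1927]
ee_rot: [0.369, 0.603, -0.369, 0.604]
ft_force: [0.5, 0.0, -0.9]
grip_width: 0.001
14.2 [0.5247 0.1405 0.1927] jaw -1.0983670388158604 xaxis [ 0.0012 -0.0014 -1.    ] [ 0.4939  0.0146 -0.8621] 0.0005158726363703562
pack 0.73 [0.5923 0.1764 0.0615] [316.8781 132.2071]
pack_contacts 0.82 [0.6357 0.1981 0.0571] [317.36    59.9773]
low_pack 0.59 [ 0.7662 -0.0222  0.0018] [622.159   52.0915]
low_pack 0.58 [0.6386 0.1988 0.0581] [318.4938  55.0803]
318 134
188 14
```

View pics/w7c.png

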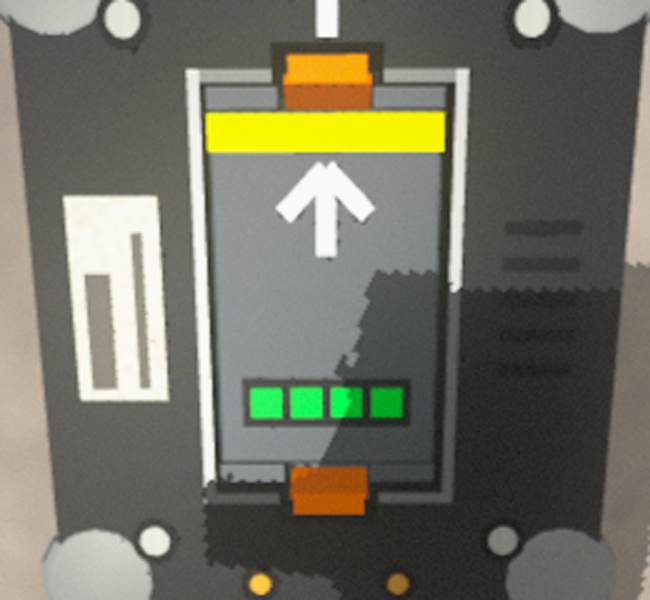

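Both orange latches lie over the pack's lugs and the pack sits flush and centred, with the arrows agreeing. I'll check the low pack once from the scene camera, then hand in.

```bash
python3 - <<'E'
from h import *
s=viewer.camera('scene')
for n in ('low_pack','pack','roll','phone','carton'): print(n,[(r['conf'],w(s,r['location']).round(3)) for r in mark_of(n,s)[:2]])
print(manip.hand_in())
E
```

```text
low_pack [(0.83, array([ 0.57 , -0.255,  0.009]))]
pack [(0.84, array([0.59 , 0.175, 0.052]))]
roll [(0.67, array([ 0.77 , -0.031,  0.003]))]
phone [(0.87, array([ 0.629,  0.453, -0.001]))]
carton [(0.79, array([ 0.604, -0.512,  0.   ]))]
the job is handed in; nothing more can be done
None
```

I moved the charged pack from the dock into the printer's bay, with its arrow pointing the same way as the printer's. I then pressed it home with the closed fingertips and handed the job in at about 14 s of the 48 s allowed. The hand-in gave no verdict.

**Pressing:** the fingertips stopped hard at 0.086 m, the height of the belly, with about 44 N of vertical force. That is well over the 10 to 15 N needed, but under the 120 N wrist limit.

**Fit:** the last wrist picture shows the pack flush and centred, with both orange latches over its lugs. The networks put it at (0.592, 0.176), about 0.5 mm from my measured bay centre. Height readings disagreed: the wrist view gave 61 mm and the scene view 52 mm against a nominal 56 mm. The networks are only good to about 4 mm, so I relied on the stop height and the picture.

**Everything else:** in the last scene view the low pack, roll, phone and carton were within 6 mm of their starting positions, which is about measurement noise. I did not re-measure the screwdriver, but the gripper never went near it. The top camera reported neither pack in the final check.

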